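# Clamp a sample jar on the bench shaker

## Task

Stand the squat white sample jar upright on the shaker's mat, about midway between the rails, between the sliding clamp bar and the fixed rear bar. Then push gently on the clamp's lever knob so that the bar runs up, presses the jar snugly against the rear bar, and the lever snaps over centre and locks. Leave it locked, with the jar held firmly but not crushed, and leave the other things on the bench where they are.

Things in the scene. Friction and masses are not known exactly. Their poses are not given: they have to be found in the camera images.
- sample_jar: squat white screw-lid jar, smooth cylinder 56 mm in diameter and 62 mm tall (flat side wall up to 56 mm), 0.10 to 0.18 kg, loose on the bench; origin at the centre of its underside, z up along its axis
- shaker: low bench shaker, fixed, 206 (x) by 180 (y) mm; origin on the bench under its centre, x points from its control panel (front) to the rear, z up. Rails along x at y = -74 and 74 mm carry two bars: end blocks up to 91 mm above the origin, thumb screws to 102 mm. The rear bar is screwed tight
- mat_centre (a point): centre of the top of the shaker's black ribbed mat (170 x 124 mm), 53 mm above the shaker's origin. The front face of the fixed, rubber-sleeved rear bar (centre 25 mm above the mat, radius 10 mm) stands anywhere from x = 28 to 71 mm from here, as the last user left it; this is not reported
- clamp_pad: flat rubber pad, 64 mm wide, 20 mm high, on the sliding clamp bar; origin at the centre of its face, 25 mm above the mat; the face looks along the shaker's +x. Sprung: 2.5 N per mm, 5 mm of give. At the start its face is 72 to 123 mm from the rear bar's
- clamp_bar (a joint): travel (m) of the sliding clamp bar along the shaker's +x; 0 = at the control panel, 0.080 = end of its way; the unpressed pad's face is at x = -52 mm plus this. Slides with 1 N of friction while unlocked; locked, a brake holds it on the rails and slips at roughly 18 N
- lock_lever (a joint): over-centre lever on the clamp bar, rad: 0 = open, leaning 17 deg to the control panel; 0.8 = locked, leaning 29 deg to the jar. Pushed at the knob along shaker +x it starts to yield at 5 to 7 N, then ever less; from about 0.65 it snaps on to 0.8 by itself. While the bar is free the bar slides instead
- lever_knob (a point): centre of the lever's black ball knob, 16 mm in diameter, 52 mm from the lever's pivot (36 mm behind the pad face, 96 mm above the shaker's origin); at the start 146 mm above the shaker's origin. Behind it, towards the control panel, the space over 105 mm is free
- oil_bottle: bystander: small brown bottle with black cap, 33 mm in diameter, 58 mm tall, loose on the bench left of the shaker; origin at the centre of its underside
- cover_glass_box: bystander: small white box 35 by 35 by 17 mm, loose on the bench right of the jar; origin at the centre of its underside

How it is judged:
By the outcome, as a careful person would: the job done as asked, in the order asked, and still so for the second after the job is handed in, with the robot touching nothing.
It also fails if it takes over 58 s, if anything falls off the work surface, if the arm or the gripper's body presses on something with over 40 N, if the wrist force passes 120 N, or if a joint passes its speed limit or range.

## Robot

A 7-joint arm with a two-finger parallel gripper is mounted at the origin on a cart in front of the work surface, level with it; the furniture and walls round the work are solid. World frame = base frame: x ahead of the robot, y to its left, z up, the work surface at z = 0. Lengths are in m, angles in rad, forces in N, time in s.
With the tool pointing down it reaches from about 0.425 to 0.925 m from the base axis. Payload 6.8 kg.
Tool frame: the origin (TCP) lies midway between the tips of the shut fingers; the grasp point (between the pads) lies r.tcp_to_grasp behind it (r.tcp_to_grasp is the distance from the TCP to the grasp point, in m); x points along the fingers, y is the direction in which the jaws open and shut, and the axes are right-handed (so a half turn about x gives the same grasp; the last joint's range is limited). The gripper opens to 85 mm and grips with 20 to 120 N. Pads are 22 mm wide; open, the fingers measure 114 mm over their backs; the gripper's body (76 mm by 85 mm) begins 54 mm behind the grasp point. The pads swing forward as they close: fully open they stand 13 mm farther back than shut.
Start: joints at [-1.431, 0.477, 0.022, 1.555, -0.011, 1.109, -0.083], TCP at [0.166, 0.654, 0.231] pointing down, gripper open.
Joint ranges: [-2.96, 2.96], [-0.34, 2.1], [-1.41, 1.46], [0.24, 2.44], [-1.37, 4.51], [0.17, 1.92], [-2.96, 2.96]. Speed limits (rad/s): [2.39, 2.39, 3.14, 3.14, 3.14, 3.14, 3.14].

## Interface

Orientations are given as a rotation vector (axis times angle).
In Python, from bench import r, grab_frame, search_frame, cut_out, pinpoint gives the robot as it stands. The module is installed in compiled form; this text tells all that it offers.
- The arm moves only by the tool apply_moves, never from a script. Its argument "commands" is a list of rows, each a list of 7 numbers: the finger opening in mm, from 0 to 85.4, then the shift along the tool's x, y, z in mm, then the turn, a rotation vector about the tool's x, y, z in rad. A call has 1 to 20 rows; each row is the pose to reach, as a shift and turn from the pose commanded when the call began, along the tool's axes at that moment; what a row does not reach only later rows make up. A row lasts 1/10 s, in which the tool goes at most 50 mm and 8.59 degrees, less where a joint would pass 70% of its speed; a pose out of reach is approached as far as the arm can. A call with a gripper value outside its range is refused whole. The fingers move at their own pace and stop on an object; "force" is the grip in N (left out, the last holds). Time passes only in rows, so rows that repeat a pose let the fingers close. It gives the time, the measured TCP pose, the force and the opening at its end, in the units of the state.
- r.get_obs(): the state, without advancing time (a new reading comes with each control period).
- grab_frame(name): name is "scene" or "top"; returns a dict with "pixels" (420x560x3 uint8, red, green, blue), "mtx" (3x3 intrinsics, pixels), "distortion" ([k1, k2, p1, p2, k3] as OpenCV has them; the pictures are not rectified), "position" and "rotation" of the camera in the world. Camera axes: x right, y down, z forward; pixel columns grow to the right and rows downward; lengths in m; the calibration is good to about 2 mm. A picture is of the moment at which its call begins. There is no depth.
- r.hand_in(): hands the job in, once; it reports no verdict.
Trained networks look in the newest picture that a camera, given by its name, has taken for a name from the list of things; names that differ only in an ending like _2 or _b are one class to them, and where a whole thing is asked for, a point or a joint stands for the part that bears it (a point fixed in the world has none). Each returns a list of dicts, best first, with "confidence" (0 to 1); they miss things now and then, are a little off and sometimes report something else, mostly with a low value. They report only what shows in the picture. A call takes as long as a camera call.
- search_frame(label, camera): "point" ([column, row] as shares, 0 to 1, of the picture: columns of its width, rows of its height, amid what is visible of it).
- cut_out(label, camera): "pixels" (420x560 bool, what is visible of it) and "point" ([column, row] as shares, 0 to 1, of the picture: columns of its width, rows of its height, amid what is visible of it).
- pinpoint(label, camera): "point" ([column, row] as shares, 0 to 1, of the picture: columns of its width, rows of its height: a listed point, or the origin of a listed thing).
The state is a dict: "clock": time; "joints": joint angles; "qvel": joint speeds; "tau": joint torques, N m; "tcp_pos": TCP position; "orientation": TCP orientation; "contact_force": force on the tool from outside, world axes, zero at the start; "moment": the same for the moment, N m; "grip_width": finger opening in m.
Only numpy, scipy, OpenCV 4.12 (cv2) and the standard library are available. Lean on these libraries where they do the work, as an engineer would, in place of code of your own. Each camera call takes 0.05 s, during which the arm holds its last target.

## Working session

There is one attempt and no reset: what is moved stays moved. The work goes in short steps, Python scripts to look and compute and a tool call to move; the robot and the scene stay as the last step left them, time stands still between calls to the robot, and variables do not carry over. Pictures are saved under pics/ and viewed, and the job is handed in when it is done.

Besides the shell and the picture viewer there is one more tool, called by a JSON object that holds its "method" and its "body". apply_moves: Moves the arm, as the interface text tells. Its arguments: {"type":"object","properties":{"commands":{"type":"array"},"force":{"type":"number"}},"required":["commands"]}

```bash
mkdir -p pics
python3 - <<'E'
from bench import r, grab_frame, search_frame, cut_out, pinpoint
import cv2,json
o=r.get_obs();print(o, r.tcp_to_grasp)
for c in("scene","top"):
    f=grab_frame(c);cv2.imwrite(f"pics/{c}0.png",f["pixels"][:,:,::-1])
    print(c,f["mtx"],f["distortion"],f["position"],f["rotation"])
    for l in["sample_jar","shaker","mat_centre","clamp_pad","lever_knob","oil_bottle","cover_glass_box"]:
        for d in pinpoint(l,c)[:2]:print(l,d["point"][0]*560,d["point"][1]*420,d["confidence"])
E
```

```text
{'clock': 0.0, 'joints': array([-1.43110085,  0.47779532,  0.02229175,  1.55648942, -0.01151973,
        1.10926576, -0.08308927]), 'qvel': array([ 4.90906382e-04, -3.39354280e-06, -3.72506059e-04,  1.45072085e-03,
        4.13866579e-04, -1.30384867e-03, -9.21632925e-04]), 'tau': array([-1.02604688e-03, -5.96460056e+01,  1.60728972e+00, -2.81197107e+01,
        1.23960464e-02,  9.54938703e-03,  7.82117411e-06]), 'tcp_pos': array([0.16538841, 0.65380192, 0.23031194]), 'orientation': array([ 0.19304255,  1.56216279, -0.19591748]), 'contact_force': array([-0.26655336,  0.24360287,  0.77320873]), 'moment': array([ 0.00588068, -0.02421101, -0.02680432]), 'grip_width': 0.08525739569469522} 0.0187
scene [[451.06771672   0.         277.22330471]
 [  0.         451.06771672 206.64137276]
 [  0.           0.           1.        ]] [0.04455538 0.         0.         0.         0.        ] [-0.22724159 -0.59830434  0.57882393] [-1.9065676   0.7568472  -0.46910651]
sample_jar 332.976 272.412 0.55
shaker 244.608 210.20999999999998 0.59
clamp_pad 231.28 187.782 0.57
lever_knob 214.928 174.09 0.67
lever_knob 331.912 271.99199999999996 0.25
oil_bottle 191.52 194.88000000000002 0.46
cover_glass_box 391.72 313.404 0.65
top [[413.2575414    0.         281.80346639]
 [  0.         413.2575414  206.60143614]
 [  0.           0.           1.        ]] [-0.04082175  0.          0.          0.          0.        ] [0.39663776 0.12208785 1.22321845] [-2.19404793  2.16476417 -0.02246932]
sample_jar 356.72 212.982 0.65
shaker 225.624 189.29399999999998 0.88
mat_centre 222.488 183.12 0.96
lever_knob 214.704 215.58599999999998 0.56
oil_bottle 162.512 208.10999999999999 0.5
cover_glass_box 410.424 218.4 0.74
```

View pics/scene0.png

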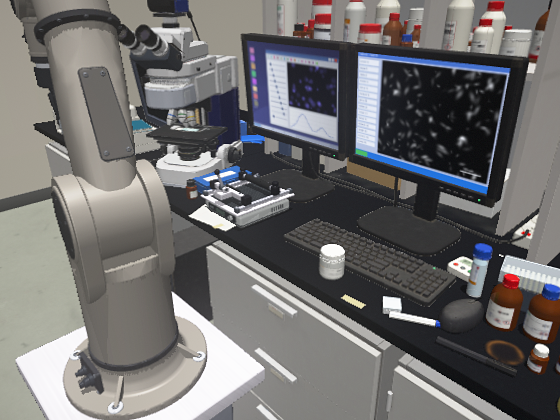

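View pics/top0.png

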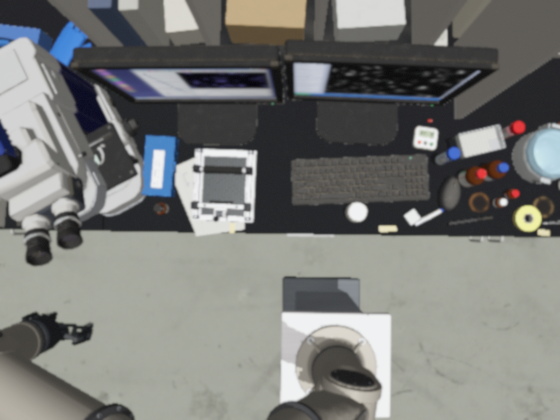

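```bash
cat > h.py <<'E'
import numpy as np,cv2
from scipy.spatial.transform import Rotation as R
from bench import r, grab_frame, search_frame, cut_out, pinpoint
def ray(f,px):
    u=cv2.undistortPoints(np.array([[px]],float),f["mtx"],f["distortion"])[0,0]
    M=R.from_rotvec(f["rotation"]).as_matrix() if np.shape(f["rotation"])==(3,) else f["rotation"]
    d=M@np.array([u[0],u[1],1]);return np.array(f["position"]),d/np.linalg.norm(d)
def atz(f,px,z):
    p,d=ray(f,px);return p+d*(z-p[2])/d[2]
def proj(f,P):
    M=R.from_rotvec(f["rotation"])
    q=M.inv().apply(np.atleast_2d(P)-f["position"])
    return cv2.projectPoints(q,np.zeros(3),np.zeros(3),f["mtx"],f["distortion"])[0][:,0]
def tri(rays):
    A=np.zeros((3,3));b=np.zeros(3)
    for p,d in rays:
        m=np.eye(3)-np.outer(d,d);A+=m;b+=m@p
    x=np.linalg.solve(A,b)
    return x,[np.linalg.norm((np.eye(3)-np.outer(d,d))@(x-p)) for p,d in rays]
def crop(f,c0,r0,c1,r1,s,name):
    im=f["pixels"][r0:r1,c0:c1,::-1]
    cv2.imwrite("pics/"+name,cv2.resize(im,None,fx=s,fy=s,interpolation=cv2.INTER_CUBIC))
E
python3 - <<'E'
from h import *
o=r.get_obs();print(R.from_rotvec(o["orientation"]).as_matrix().round(3))
t=grab_frame("top");s=grab_frame("scene")
crop(t,175,135,275,235,6,"tz0.png");crop(s,180,155,310,235,6,"sz0.png")
for l,z in[("sample_jar",0),("mat_centre",.053),("shaker",0),("lever_knob",.146),("oil_bottle",0),("cover_glass_box",0)]:
    for f,c in((t,"top"),(s,"scene")):
        for d in pinpoint(l,c)[:1]:
            print(l,c,atz(f,np.array(d["point"])*[560,420],z).round(4),d["confidence"])
for c,f in(("top",t),("scene",s)):
    d=cut_out("sample_jar",c)
    for x in d[:1]:
        ys,xs=np.nonzero(x["pixels"]);print(c,xs.min(),xs.max(),ys.min(),ys.max(),xs.mean(),ys.mean(),x["confidence"])
        print(atz(f,[xs.mean(),ys.mean()],.04))
E
```

```text
[[-0.     0.245  0.969]
 [ 0.     0.969 -0.245]
 [-1.     0.    -0.   ]]
sample_jar top [ 0.4475 -0.0603  0.    ] 0.82
sample_jar scene [ 0.4433 -0.0578  0.    ] 0.79
mat_centre top [0.5159 0.3269 0.053 ] 0.73
mat_centre scene [0.5219 0.3197 0.053 ] 0.88
shaker top [0.5158 0.3192 0.    ] 0.96
shaker scene [0.5083 0.3262 0.    ] 0.7
lever_knob scene [0.4034 0.3091 0.146 ] 0.41
oil_bottle top [0.4447 0.5248 0.    ] 0.58
oil_bottle scene [0.4552 0.5092 0.    ] 0.62
cover_glass_box top [ 0.4286 -0.2171  0.    ] 0.67
cover_glass_box scene [ 0.4265 -0.2281  0.    ] 0.52
top 346 365 202 219 355.4826388888889 211.11458333333334 0.84
[ 0.44802186 -0.05063323  0.04      ]
scene 319 344 245 278 331.4877734877735 261.2921492921493 0.62
[ 0.4332583  -0.06346633  0.04      ]
```

View pics/tz0.png

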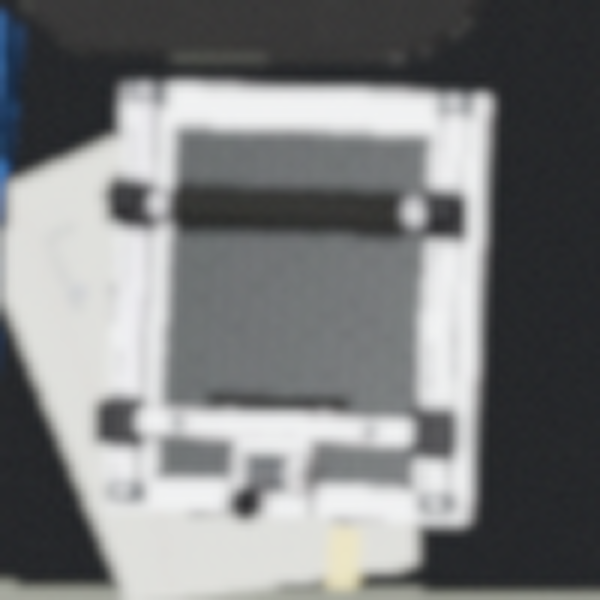

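View pics/sz0.png

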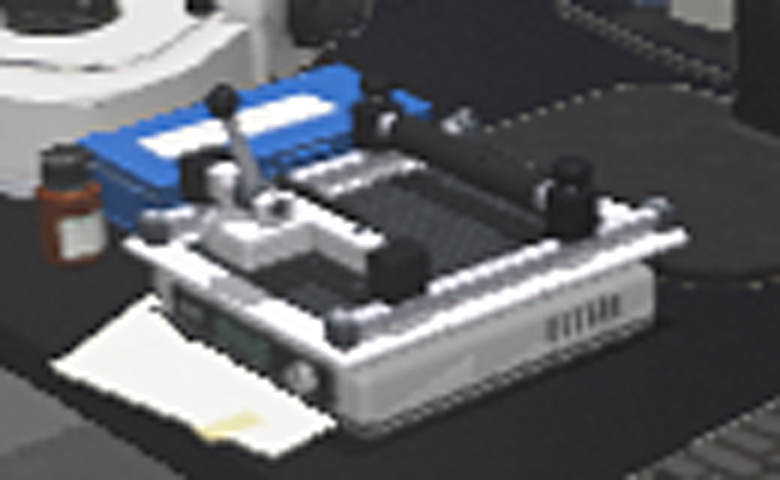

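```bash
cat > fit.py <<'E'
from h import *
from scipy.optimize import least_squares
t=grab_frame("top");s=grab_frame("scene")
tc=lambda c:[175-.5+c[0]/6,135-.5+c[1]/6]
# mat corners in top crop (x shaker, y shaker): TL=(+85,+62) TR=(+85,-62)
obs=[((.085,.062,.053),tc((178,130))),((.085,-.062,.053),tc((427,138)))]
lines=[]
def W(p,q): 
    c,s_=np.cos(p[2]),np.sin(p[2]);q=np.array(q);return np.array([p[0]+c*q[0]-s_*q[1],p[1]+s_*q[0]+c*q[1],q[2]])
def inv(p,X):
    c,s_=np.cos(p[2]),np.sin(p[2]);d=np.array(X[:2])-p[:2];return np.array([c*d[0]+s_*d[1],-s_*d[0]+c*d[1]])
E
python3 - <<'E'
from fit import *
for n,c in dict(TL=(178,130),TR=(427,138),BL=(160,475),BR=(410,482),L2=(170,300),R2=(418,310)).items(): print(n,atz(t,tc(c),.053).round(4))
for n,c in dict(rbTl=(190,187),rbTr=(395,193),rbBl=(180,228),rbBr=(400,235)).items(): print(n,atz(t,tc(c),.078).round(4))
print("pad",atz(t,tc((210,398)),.084).round(4),atz(t,tc((345,402)),.084).round(4))
print("knob",atz(t,tc((246,502)),.146))
kt=ray(t,tc((246,502)));ks=ray(s,[180-.5+223/6,155-.5+102/6]);print(tri([kt,ks]))
crop(s,290,225,410,325,6,"jz.png");crop(t,320,180,440,240,6,"jt.png")
E
```

```text
TL [0.6001 0.3852 0.053 ]
TR [0.5972 0.2651 0.053 ]
BL [0.4345 0.3897 0.053 ]
BR [0.4328 0.2701 0.053 ]
L2 [0.5182 0.3869 0.053 ]
R2 [0.5146 0.2678 0.053 ]
rbTl [0.5689 0.3732 0.078 ]
rbTr [0.5668 0.2766 0.078 ]
rbBl [0.5495 0.3774 0.078 ]
rbBr [0.5471 0.2738 0.078 ]
pad [0.4695 0.3601 0.084 ] [0.4684 0.2971 0.084 ]
knob [0.4201681  0.33017003 0.146     ]
(array([0.41999542, 0.33071776, 0.14403534]), [np.float64(0.00027209959893355627), np.float64(0.0002720995989335871)])
```

Run:
```python
import cv2,numpy as np
a=cv2.imread("pics/jz.png");b=cv2.imread("pics/jt.png")
cv2.imwrite("pics/jj.png",np.vstack([cv2.resize(a,(600,500))[:,:],cv2.resize(b,(600,300))])[:, :][:800])
```

```text
(no output)
```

View pics/jz.png

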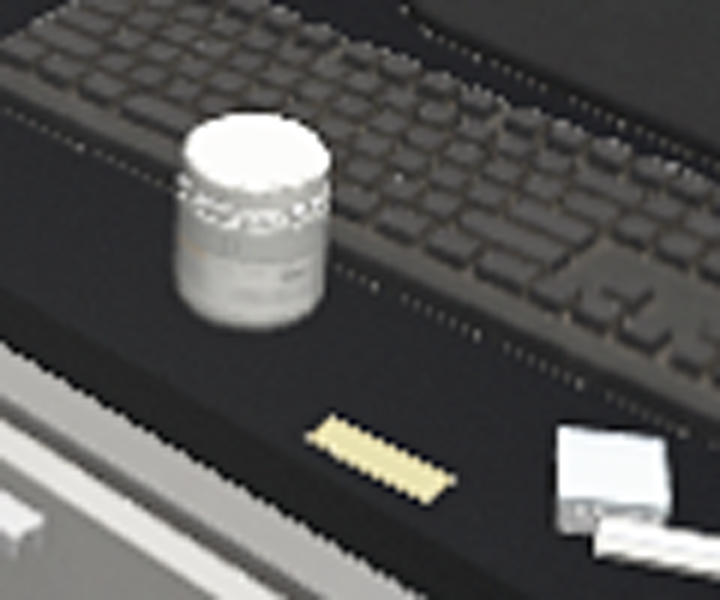

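View pics/jt.png

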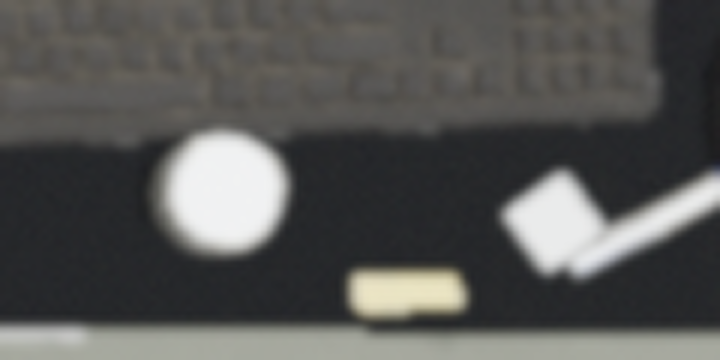

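Run:
```python
from h import *
t=grab_frame("top");s=grab_frame("scene")
a=[320-.5+225/6,180-.5+192/6];b=[290-.5+256/6,225-.5+153/6]
print(atz(t,a,.062),atz(s,b,.062),tri([ray(t,a),ray(s,b)]))
a2=np.array([320-.5,180-.5])
for c in[(225,130),(160,140),(40,140),(400,125)]:print("kbd/edge",atz(t,a2+np.array(c)/6,.02))
P=lambda c:[180-.5+c[0]/6,155-.5+c[1]/6]
# rear bar in scene; project model
def W(p,q):
    c,s_=np.cos(p[2]),np.sin(p[2]);return [p[0]+c*q[0]-s_*q[1],p[1]+s_*q[0]+c*q[1],q[2]]
p=(.516,.327,-.028)
T=[(.085,.062,.053),(.085,-.062,.053),(-.085,.062,.053),(-.085,-.062,.053),(.03,.04,.078),(.03,-.04,.078),(-.045,.032,.078),(-.045,-.032,.078),(-.045,.032,.088),(-.045,-.032,.088),(.04,0.05,.088),(.04,-.05,.088),(-.096,0,.146)]
w=[W(p,q) for q in T]
for f,o,n,k in((t,(175,135),"tz0",1),(s,(180,155),"sz0",1)):
    im=cv2.imread(f"pics/{n}.png")
    for i,u in enumerate(proj(f,w)):
        c=((u-np.array(o)+.5)*6).round().astype(int);cv2.circle(im,tuple(map(int,c)),3,(0,0,255),-1);cv2.putText(im,str(i),tuple(map(int,c+4)),0,.4,(0,200,0),1)
    cv2.imwrite(f"pics/{n}m.png",im)
```

```text
[ 0.44604015 -0.0516671   0.062     ] [ 0.44220896 -0.05640117  0.062     ] (array([ 0.44645491, -0.05247769,  0.05846743]), [np.float64(0.0003829977785963809), np.float64(0.0003829977785963941)])
kbd/edge [ 0.47788298 -0.0578091   0.02      ]
kbd/edge [ 0.47263864 -0.02642456  0.02      ]
kbd/edge [0.4719173  0.03161337 0.02      ]
kbd/edge [ 0.48135952 -0.14232564  0.02      ]
```

View pics/tz0m.png

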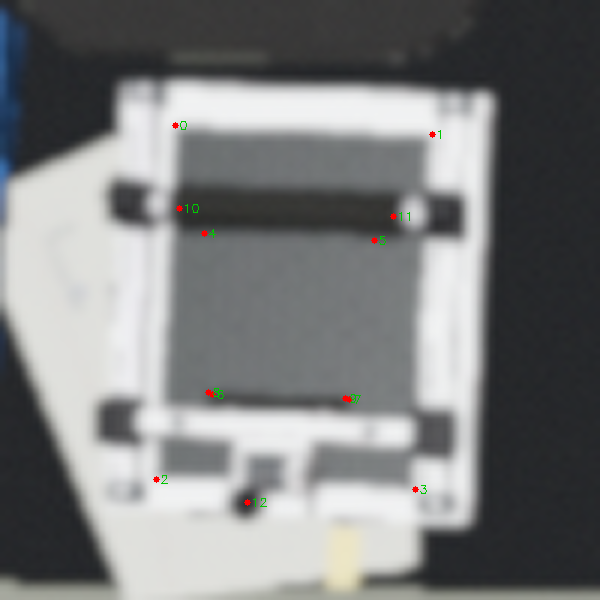

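View pics/sz0m.png

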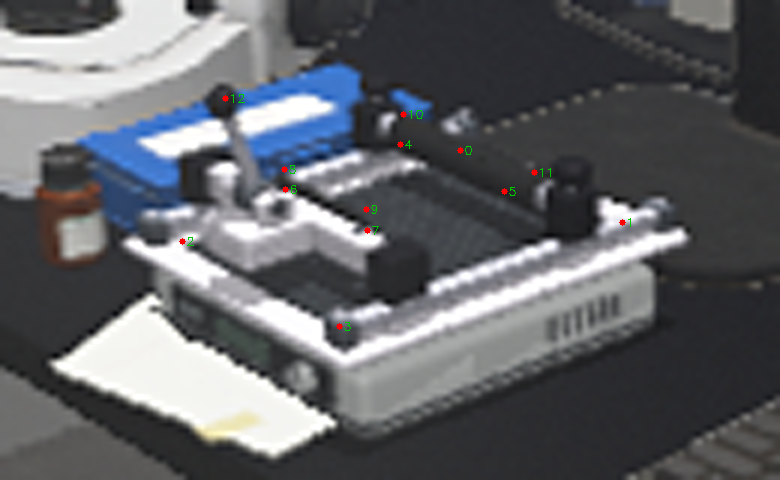

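```bash
cat > mv.py <<'E'
from h import *
def delta(P,yaw=-.028):
    o=r.get_obs();A=R.from_rotvec(o["orientation"]);
    c,s=np.cos(yaw),np.sin(yaw)
    B=R.from_matrix(np.column_stack([[0,0,-1],[-s,c,0],[c,s,0]]))
    print("t",o["clock"],"at",o["tcp_pos"].round(4),"shift mm",(A.inv().apply(np.array(P)-o["tcp_pos"])*1000).round(1),"turn",(A.inv()*B).as_rotvec().round(3),"F",o["contact_force"].round(1),"grip",o["grip_width"].round(4))
E
python3 -c "
from mv import *
delta([.445,-.054,.2]);delta([.445,-.054,.015])"
```

```text
Traceback (most recent call last):
  File "mv.py", line 6, in delta
    print("t",o["clock"],"at",o["tcp_pos"].round(4),"shift mm",(A.inv().apply(np.array(P)-o["tcp_pos"])*1000).round(1),"turn",(A.inv()*B).as_rotvec().round(3),"F",o["contact_force"].round(1),"grip",o["grip_width"].round(4))
                                                                                                                                                                                                      ^^^^^^^^^^^^^^^^^^^^^
AttributeError: 'float' object has no attribute 'round'
```

```bash
sed -i 's/o\["grip_width"\].round(4)/round(o["grip_width"],4)/' mv.py
python3 -c "
from mv import *
delta([.445,-.054,.2]);delta([.445,-.054,.015])"
```

```text
t 1.8 at [0.1655 0.6544 0.2313] shift mm [  31.3 -618.2  444.7] turn [-0.22 -0.   -0.  ] F [0.4 0.1 0. ] grip 0.0854
t 1.8 at [0.1655 0.6544 0.2313] shift mm [ 216.3 -618.2  444.7] turn [-0.22 -0.   -0.  ] F [0.4 0.1 0. ] grip 0.0854
```

{"method": "apply_moves", "body": {"commands": [[85, 0, -35, 35, 0, 0, 0], [85, 0, -70, 70, -0.04, 0, 0], [85, 0, -105, 105, -0.08, 0, 0], [85, 0, -140, 140, -0.12, 0, 0], [85, 0, -175, 175, -0.16, 0, 0], [85, 0, -210, 210, -0.2, 0, 0], [85, 0, -245, 245, -0.22, 0, 0], [85, 0, -276, 270, -0.22, 0, 0], [85, 2, -314, 290, -0.22, 0, 0], [85, 4, -352, 310, -0.22, 0, 0], [85, 8, -390, 330, -0.22, 0, 0], [85, 12, -428, 350, -0.22, 0, 0], [85, 16, -466, 370, -0.22, 0, 0], [85, 20, -504, 390, -0.22, 0, 0], [85, 24, -542, 410, -0.22, 0, 0], [85, 28, -580, 430, -0.22, 0, 0], [85, 31, -618, 445, -0.22, 0, 0], [85, 31, -618, 445, -0.22, 0, 0], [85, 31, -618, 445, -0.22, 0, 0], [85, 31, -618, 445, -0.22, 0, 0]]}}

```text
clock: 3.8
tcp_pos: [0.4454, -0.0528, 0.2004]
orientation: [0.021, 1.571, -0.02]
contact_force: [-0.2, -0.2, 0.2]
grip_width: 0.085
```

```bash
python3 -c "
from mv import *
delta([.445,-.054,.015])
t=grab_frame('top');s=grab_frame('scene')
crop(s,230,150,430,300,4,'s1.png')"
```

```text
t 3.8 at [ 0.4454 -0.0528  0.2004] shift mm [185.4  -1.3  -0.4] turn [ 0.002  0.    -0.001] F [-0.2 -0.2  0.2] grip 0.085
```

View pics/s1.png

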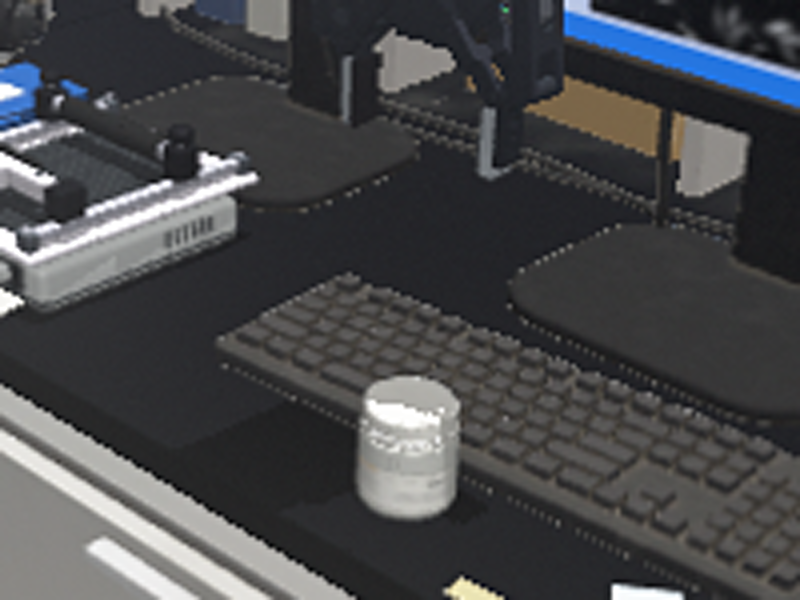

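{"method": "apply_moves", "body": {"commands": [[85, 35, 0, 0, 0, 0, 0], [85, 70, 0, 0, 0, 0, 0], [85, 100, -1, 0, 0, 0, 0], [85, 125, -1, 0, 0, 0, 0], [85, 150, -1, 0, 0, 0, 0], [85, 170, -1, 0, 0, 0, 0], [85, 185, -1, 0, 0, 0, 0], [85, 185, -1, 0, 0, 0, 0]]}}

```text
clock: 4.7
tcp_pos: [0.4442, -0.0537, 0.0139]
orientation: [0.021, 1.574, -0.02]
contact_force: [0.3, -0.1, 0.4]
grip_width: 0.0851
```

```bash
python3 -c "
from mv import *
delta([.445,-.054,.015])
t=grab_frame('top');s=grab_frame('scene')
crop(s,270,190,390,290,6,'s2.png')"
```

```text
t 4.7 at [ 0.4442 -0.0537  0.0139] shift mm [-1.1 -0.3  0.8] turn [ 0.002 -0.003 -0.   ] F [ 0.3 -0.1  0.4] grip 0.0851
```

View pics/s2.png

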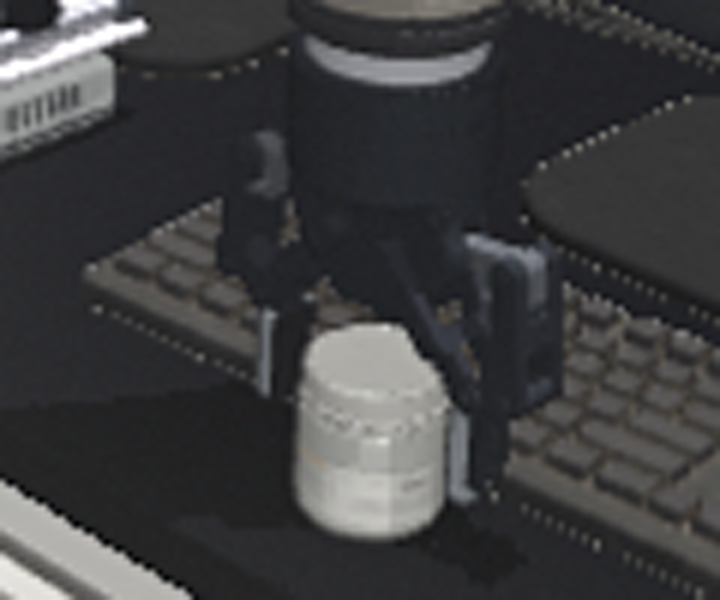

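{"method": "apply_moves", "body": {"commands": [[70, 0, 0, 0, 0, 0, 0], [60, 0, 0, 0, 0, 0, 0], [50, 0, 0, 0, 0, 0, 0], [45, 0, 0, 0, 0, 0, 0], [45, 0, 0, 0, 0, 0, 0], [45, 0, 0, 0, 0, 0, 0], [45, 0, 0, 0, 0, 0, 0], [45, 0, 0, 0, 0, 0, 0], [45, 0, 0, 0, 0, 0, 0]], "force": 30}}

```text
clock: 5.7
tcp_pos: [0.4461, -0.0545, 0.0162]
orientation: [0.022, 1.569, -0.021]
contact_force: [-1.3, 1.8, 7.3]
grip_width: 0.0555
```

{"method": "apply_moves", "body": {"commands": [[45, -5, 0, 0, 0, 0, 0], [45, -15, 0, 0, 0, 0, 0], [45, -30, 0, 0, 0, 0, 0], [45, -55, 0, 0, 0, 0, 0], [45, -80, 0, 0, 0, 0, 0], [45, -105, 0, 0, 0, 0, 0], [45, -130, 0, 0, 0, 0, 0], [45, -155, 0, 0, 0, 0, 0], [45, -180, 0, 0, 0, 0, 0], [45, -180, 0, 0, 0, 0, 0]]}}

```text
clock: 6.7
tcp_pos: [0.4471, -0.0551, 0.1986]
orientation: [0.023, 1.564, -0.021]
contact_force: [0.4, 0.5, -0.5]
grip_width: 0.055
```

```bash
python3 -c "
from mv import *
delta([.5155,.327,.18]);delta([.5155,.327,.068])
t=grab_frame('top');s=grab_frame('scene')
for d in cut_out('sample_jar','scene')[:1]: print(d['point'],d['confidence'])
crop(s,270,90,410,195,5,'s3.png')"
```

```text
t 6.7 at [ 0.4471 -0.0551  0.1986] shift mm [ 19.6 383.9  57.4] turn [-0.     0.006 -0.002] F [ 0.4  0.5 -0.5] grip 0.055
t 6.7 at [ 0.4471 -0.0551  0.1986] shift mm [131.6 383.7  56.7] turn [-0.     0.006 -0.002] F [ 0.4  0.5 -0.5] grip 0.055
[0.5984, 0.4448] 0.57
```

View pics/s3.png

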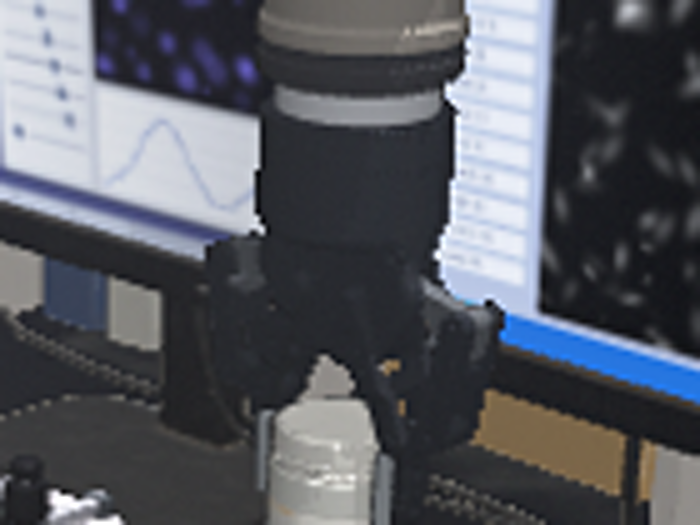

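{"method": "apply_moves", "body": {"commands": [[45, 0, 20, 3, 0, 0.003, 0], [45, 0, 48, 7, 0, 0.006, 0], [45, 0, 78, 12, 0, 0.006, 0], [45, 0, 108, 16, 0, 0.006, 0], [45, 0, 138, 21, 0, 0.006, 0], [45, 0, 168, 25, 0, 0.006, 0], [45, 0, 198, 30, 0, 0.006, 0], [45, 0, 228, 34, 0, 0.006, 0], [45, 0, 258, 39, 0, 0.006, 0], [45, 0, 288, 43, 0, 0.006, 0], [45, 0, 318, 48, 0, 0.006, 0], [45, 0, 348, 52, 0, 0.006, 0], [45, 0, 370, 56, 0, 0.006, 0], [45, 0, 384, 57, 0, 0.006, 0], [45, 0, 384, 57, 0, 0.006, 0], [45, 0, 384, 57, 0, 0.006, 0]]}}

```text
clock: 8.45
tcp_pos: [0.5127, 0.3259, 0.1944]
orientation: [0.021, 1.578, -0.024]
contact_force: [-0.7, -0.7, -1.8]
grip_width: 0.0555
```

```bash
python3 -c "
from mv import *
delta([.5155,.327,.0692])
"
```

```text
t 8.45 at [0.5127 0.3259 0.1944] shift mm [125.2   1.5   3.7] turn [-0.001 -0.007  0.002] F [-0.7 -0.7 -1.8] grip 0.0555
```

{"method": "apply_moves", "body": {"commands": [[45, 25, 1, 2, 0, -0.005, 0], [45, 50, 1, 2, 0, -0.007, 0], [45, 75, 1, 2, 0, -0.007, 0], [45, 95, 1, 2, 0, -0.007, 0], [45, 105, 1, 2, 0, -0.007, 0], [45, 105, 1, 2, 0, -0.007, 0]]}}

```text
clock: 9.05
tcp_pos: [0.5138, 0.3264, 0.0892]
orientation: [0.021, 1.572, -0.025]
contact_force: [-1.0, 0.3, -1.6]
grip_width: 0.0557
```

```bash
python3 -c "
from mv import *
delta([.5155,.327,.0692])
t=grab_frame('top');s=grab_frame('scene')
crop(s,180,130,310,230,6,'s4.png');crop(t,175,135,275,235,6,'t4.png')"
```

```text
t 9.05 at [0.5138 0.3264 0.0892] shift mm [19.9  0.7  1.7] turn [-0.001 -0.001  0.002] F [-1.   0.3 -1.6] grip 0.0557
```

View pics/s4.png

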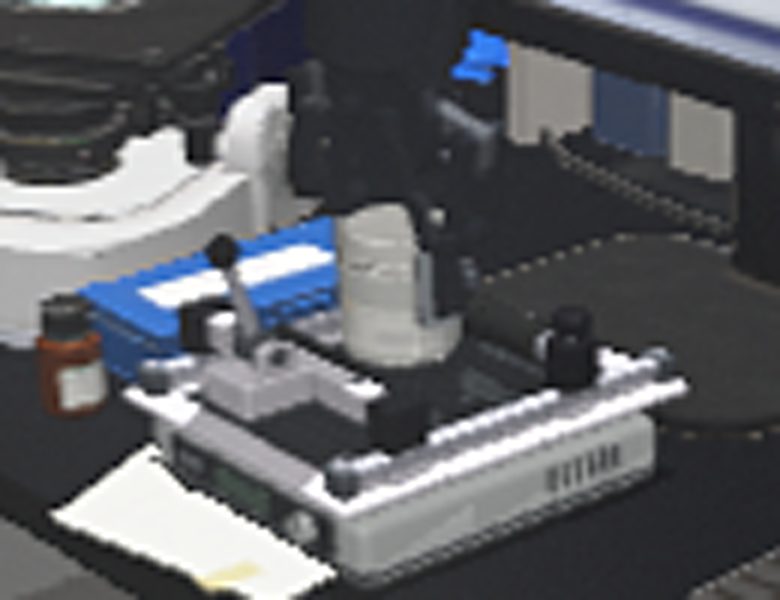

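View pics/t4.png

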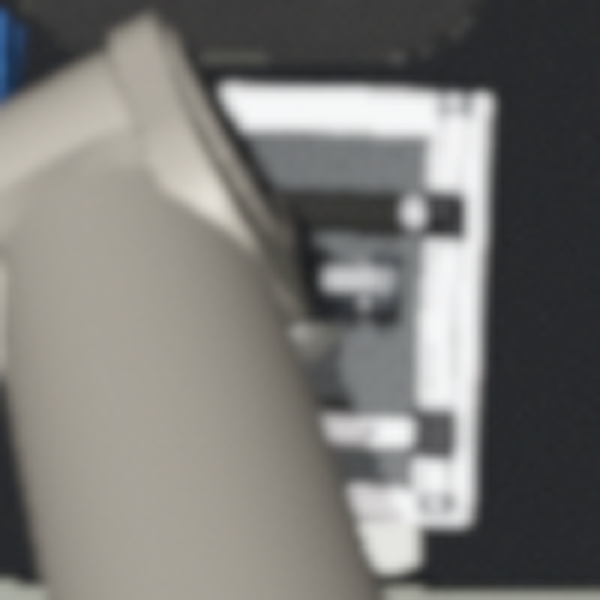

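{"method": "apply_moves", "body": {"commands": [[45, 8, 1, 2, 0, 0, 0], [45, 14, 1, 2, 0, 0, 0], [45, 17, 1, 2, 0, 0, 0], [45, 17, 1, 2, 0, 0, 0], [45, 17, 1, 2, 0, 0, 0]]}}

```text
clock: 9.65
tcp_pos: [0.5164, 0.3293, 0.0733]
orientation: [0.022, 1.57, -0.022]
contact_force: [-1.0, 0.6, -0.8]
grip_width: 0.0551
```

{"method": "apply_moves", "body": {"commands": [[45, 1, 0, 0, 0, 0, 0], [45, 2, 0, 0, 0, 0, 0], [45, 2, 0, 0, 0, 0, 0], [45, 2, 0, 0, 0, 0, 0]]}}

```text
clock: 10.05
tcp_pos: [0.5165, 0.3293, 0.0713]
orientation: [0.022, 1.57, -0.022]
contact_force: [-0.4, -0.1, -1.0]
grip_width: 0.0554
```

```bash
python3 -c "
from mv import *
delta([.5155,.327,.0692])
t=grab_frame('top');s=grab_frame('scene')
crop(s,180,130,310,230,6,'s5.png')"
```

```text
t 10.05 at [0.5165 0.3293 0.0713] shift mm [ 2.1 -2.3 -0.9] turn [ 0.     0.001 -0.   ] F [-0.4 -0.1 -1. ] grip 0.0554
```

View pics/s5.png

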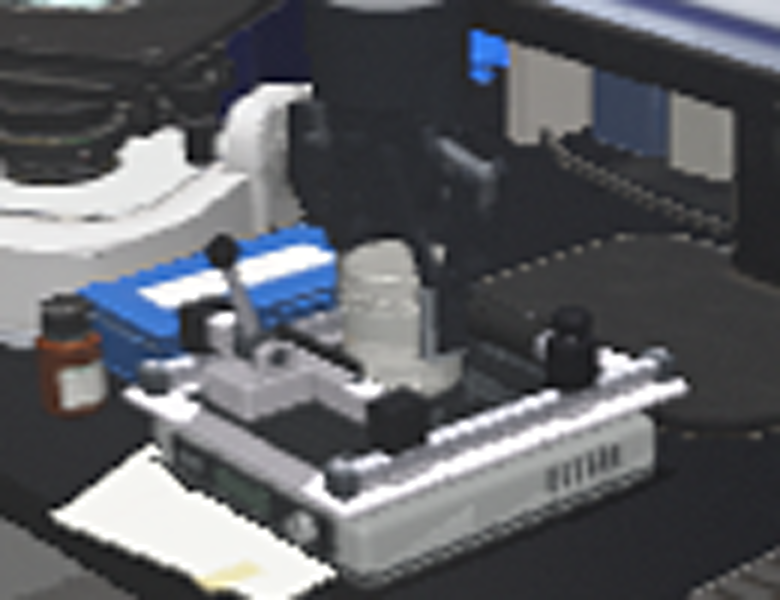

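{"method": "apply_moves", "body": {"commands": [[45, 1, -1, 0, 0, 0, 0], [45, 1, -2, 0, 0, 0, 0], [45, 1, -2, 0, 0, 0, 0], [45, 1, -2, 0, 0, 0, 0]]}}

```text
clock: 10.55
tcp_pos: [0.5164, 0.3272, 0.0703]
orientation: [0.022, 1.57, -0.022]
contact_force: [-0.0, 0.5, -2.1]
grip_width: 0.055
```

{"method": "apply_moves", "body": {"commands": [[45, 0.5, 0, 0, 0, 0, 0], [45, 1, 0, 0, 0, 0, 0], [45, 1, 0, 0, 0, 0, 0], [45, 1, 0, 0, 0, 0, 0]]}}

```text
clock: 10.95
tcp_pos: [0.5164, 0.3273, 0.0693]
orientation: [0.022, 1.57, -0.022]
contact_force: [-0.7, -0.1, -0.4]
grip_width: 0.0555
```

{"method": "apply_moves", "body": {"commands": [[45, 0.5, 0, 0, 0, 0, 0], [45, 1, 0, 0, 0, 0, 0], [45, 1, 0, 0, 0, 0, 0], [45, 1, 0, 0, 0, 0, 0]]}}

```text
clock: 11.35
tcp_pos: [0.5164, 0.3274, 0.0693]
orientation: [0.022, 1.57, -0.022]
contact_force: [-2.6, -2.1, 8.6]
grip_width: 0.0555
```

{"method": "apply_moves", "body": {"commands": [[58, 0, 0, 0, 0, 0, 0], [62, 0, 0, 0, 0, 0, 0], [68, 0, 0, 0, 0, 0, 0], [72, 0, 0, 0, 0, 0, 0], [72, 0, 0, 0, 0, 0, 0], [72, 0, 0, 0, 0, 0, 0]]}}

```text
clock: 11.95
tcp_pos: [0.5164, 0.3273, 0.0682]
orientation: [0.022, 1.57, -0.022]
contact_force: [0.2, -0.0, 0.1]
grip_width: 0.0717
```

{"method": "apply_moves", "body": {"commands": [[72, -6, 0, 0, 0, 0, 0], [72, -20, 0, 0, 0, 0, 0], [72, -40, 0, 0, 0, 0, 0], [72, -65, 0, 0, 0, 0, 0], [72, -95, 0, 0, 0, 0, 0], [72, -125, 0, 0, 0, 0, 0], [72, -150, 0, 0, 0, 0, 0], [72, -160, 0, 0, 0, 0, 0], [72, -160, 0, 0, 0, 0, 0]]}}

```text
clock: 12.85
tcp_pos: [0.5171, 0.3278, 0.2304]
orientation: [0.024, 1.567, -0.02]
contact_force: [-0.3, 0.3, -0.5]
grip_width: 0.0721
```

```bash
python3 -c "
from mv import *
delta([.375,.331,.23]);delta([.375,.331,.138])
t=grab_frame('top');s=grab_frame('scene')
crop(s,180,130,310,230,6,'s6.png')"
```

```text
t 12.85 at [0.5171 0.3278 0.2304] shift mm [-1.000e-01 -8.000e-01 -1.421e+02] turn [ 0.     0.004 -0.003] F [-0.3  0.3 -0.5] grip 0.0721
t 12.85 at [0.5171 0.3278 0.2304] shift mm [  91.9   -1.  -142.4] turn [ 0.     0.004 -0.003] F [-0.3  0.3 -0.5] grip 0.0721
```

View pics/s6.png

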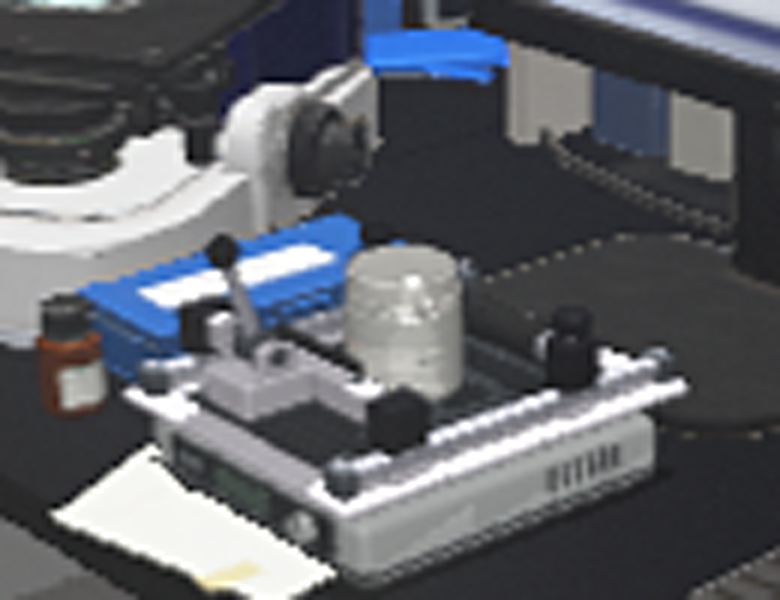

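{"method": "apply_moves", "body": {"commands": [[60, 0, 0, -20, 0, 0, 0], [40, 0, -1, -45, 0, 0, 0], [20, 0, -1, -75, 0, 0.004, 0], [0, 0, -1, -105, 0, 0.004, 0], [0, 0, -1, -130, 0, 0.004, 0], [0, 0, -1, -142, 0, 0.004, 0], [0, 10, -1, -142, 0, 0.004, 0], [0, 30, -1, -142, 0, 0.004, 0], [0, 55, -1, -142, 0, 0.004, 0], [0, 78, -1, -142, 0, 0.004, 0], [0, 90, -1, -142, 0, 0.004, 0], [0, 90, -1, -142, 0, 0.004, 0], [0, 90, -1, -142, 0, 0.004, 0]]}}

```text
clock: 14.25
tcp_pos: [0.3752, 0.3302, 0.1382]
orientation: [0.022, 1.573, -0.023]
contact_force: [0.9, 0.2, -0.2]
grip_width: 0.0001
```

```bash
python3 -c "
from mv import *
delta([.401,.3303,.138])
t=grab_frame('top');s=grab_frame('scene')
crop(s,180,130,310,230,6,'s7.png');crop(t,175,135,275,235,6,'t7.png')"
```

```text
t 14.25 at [0.3752 0.3302 0.1382] shift mm [ 0.2  0.8 25.8] turn [-0.001 -0.003  0.   ] F [ 0.9  0.2 -0.2] grip 0.0001
```

View pics/s7.png

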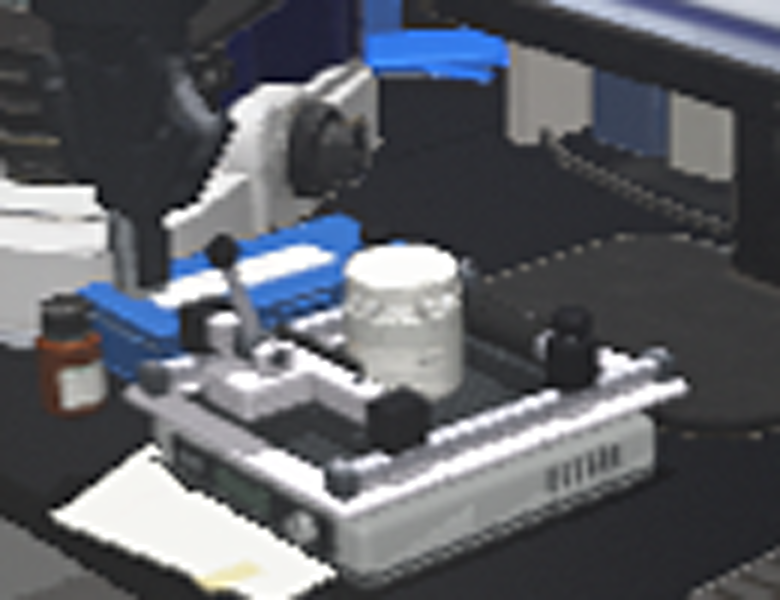

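View pics/t7.png

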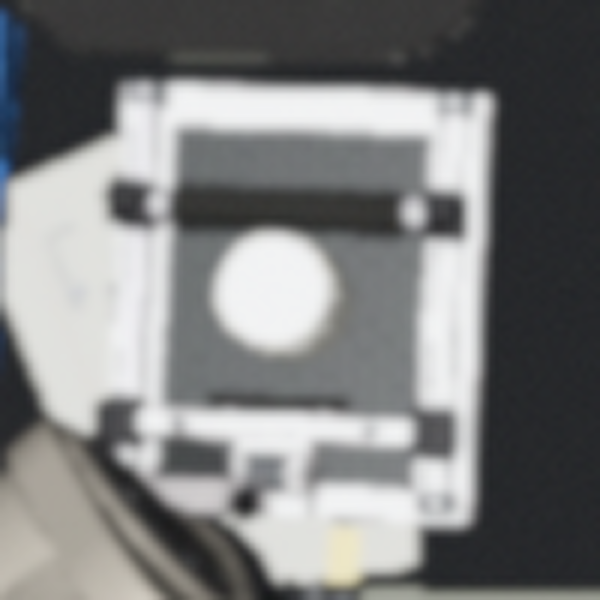

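{"method": "apply_moves", "body": {"commands": [[0, 0, 0.5, 6, 0, 0, 0], [0, 0, 0.5, 12, 0, 0, 0], [0, 0, 0.5, 18, 0, 0, 0], [0, 0, 0.5, 22, 0, 0, 0], [0, 0, 0.5, 24, 0, 0, 0], [0, 0, 0.5, 26, 0, 0, 0], [0, 0, 0.5, 28, 0, 0, 0], [0, 0, 0.5, 30, 0, 0, 0], [0, 0, 0.5, 32, 0, 0, 0], [0, 0, 0.5, 34, 0, 0, 0], [0, 0, 0.5, 36, 0, 0, 0]]}}

```text
clock: 15.45
tcp_pos: [0.4104, 0.3297, 0.138]
orientation: [0.022, 1.574, -0.022]
contact_force: [-0.2, -1.1, 0.6]
grip_width: -0.0005
```

```bash
python3 -c "
from mv import *
delta([.401,.3303,.138])
t=grab_frame('top');s=grab_frame('scene')
crop(s,180,130,310,230,6,'s8.png');crop(t,175,135,275,235,6,'t8.png')"
```

```text
t 15.45 at [0.4104 0.3297 0.138 ] shift mm [ 0.   0.3 -9.4] turn [ 0.    -0.003  0.   ] F [-0.2 -1.1  0.6] grip -0.0005
```

View pics/s8.png

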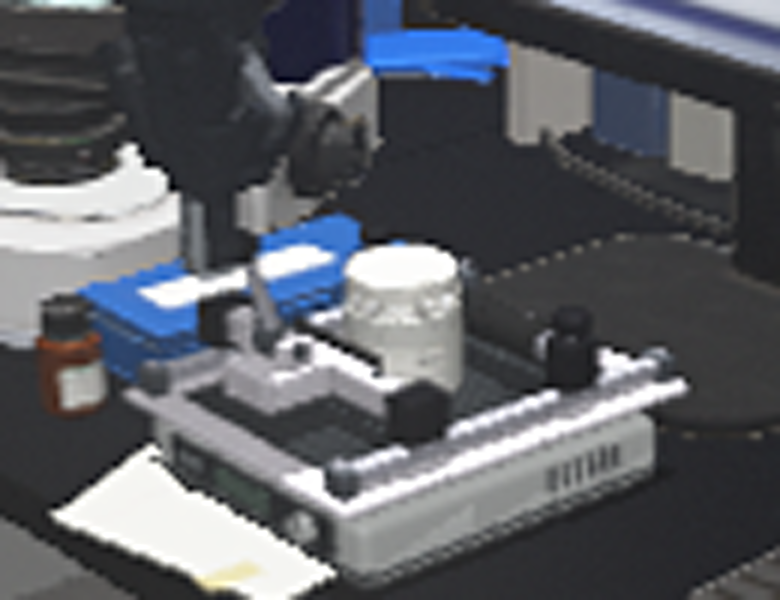

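View pics/t8.png

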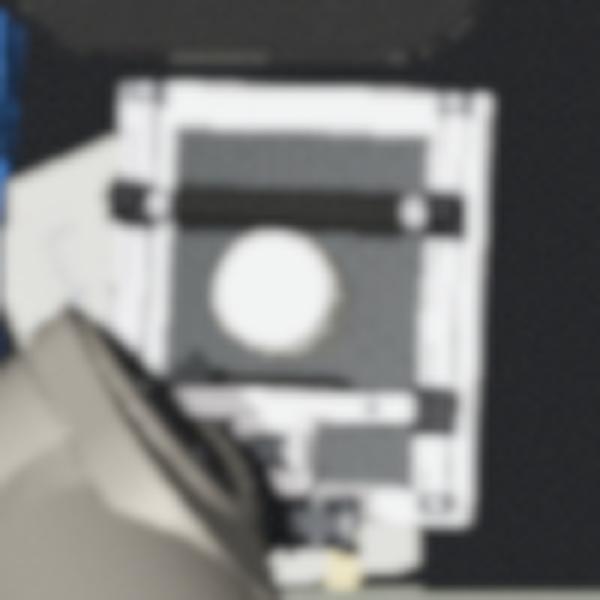

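{"method": "apply_moves", "body": {"commands": [[0, 0, 0, 1, 0, 0, 0], [0, 0, 0, 2, 0, 0, 0], [0, 0, 0, 3, 0, 0, 0], [0, 0, 0, 4, 0, 0, 0], [0, 0, 0, 5, 0, 0, 0], [0, 0, 0, 6, 0, 0, 0], [0, 0, 0, 7, 0, 0, 0], [0, 0, 0, 8, 0, 0, 0]]}}

```text
clock: 16.35
tcp_pos: [0.4184, 0.3295, 0.138]
orientation: [0.022, 1.574, -0.022]
contact_force: [-1.1, 0.8, 1.1]
grip_width: -0.0004
```

{"method": "apply_moves", "body": {"commands": [[0, 0, 0, 1, 0, 0, 0], [0, 0, 0, 2, 0, 0, 0], [0, 0, 0, 3, 0, 0, 0], [0, 0, 0, 3, 0, 0, 0]]}}

```text
clock: 16.75
tcp_pos: [0.4215, 0.3294, 0.138]
orientation: [0.022, 1.574, -0.022]
contact_force: [-1.1, -1.0, -0.6]
grip_width: -0.0003
```

{"method": "apply_moves", "body": {"commands": [[0, 0, 0, 1, 0, 0, 0], [0, 0, 0, 2, 0, 0, 0], [0, 0, 0, 3, 0, 0, 0], [0, 0, 0, 3, 0, 0, 0]]}}

```text
clock: 17.15
tcp_pos: [0.4241, 0.3294, 0.138]
orientation: [0.022, 1.574, -0.022]
contact_force: [-3.1, 0.2, 1.3]
grip_width: -0.0003
```

Now pressing starts (3 N). Continue slowly.

{"method": "apply_moves", "body": {"commands": [[0, 0, 0, 1, 0, 0, 0], [0, 0, 0, 2, 0, 0, 0], [0, 0, 0, 3, 0, 0, 0], [0, 0, 0, 3, 0, 0, 0]]}}

```text
clock: 17.55
tcp_pos: [0.4264, 0.3295, 0.138]
orientation: [0.021, 1.575, -0.022]
contact_force: [-6.5, -0.6, 3.4]
grip_width: -0.0002
```

{"method": "apply_moves", "body": {"commands": [[0, 0, 0, 1, 0, 0, 0], [0, 0, 0, 2, 0, 0, 0], [0, 0, 0, 3, 0, 0, 0], [0, 0, 0, 4, 0, 0, 0], [0, 0, 0, 4, 0, 0, 0]]}}

```text
clock: 18.05
tcp_pos: [0.4307, 0.3298, 0.1381]
orientation: [0.022, 1.575, -0.021]
contact_force: [-4.8, -0.2, 4.9]
grip_width: 0.0004
```

```bash
python3 -c "
from mv import *
delta([.401,.3303,.138])
t=grab_frame('top');s=grab_frame('scene')
crop(s,180,130,310,230,6,'s9.png');crop(t,175,135,275,235,6,'t9.png')"
```

```text
t 18.05 at [0.4307 0.3298 0.1381] shift mm [  0.3  -0.3 -29.7] turn [ 0.001 -0.004 -0.001] F [-4.8 -0.2  4.9] grip 0.0004
```

View pics/s9.png

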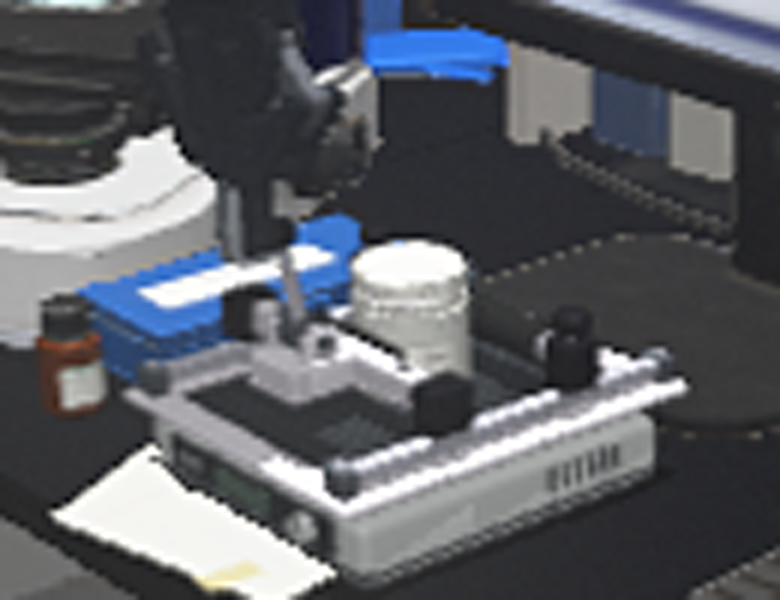

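View pics/t9.png

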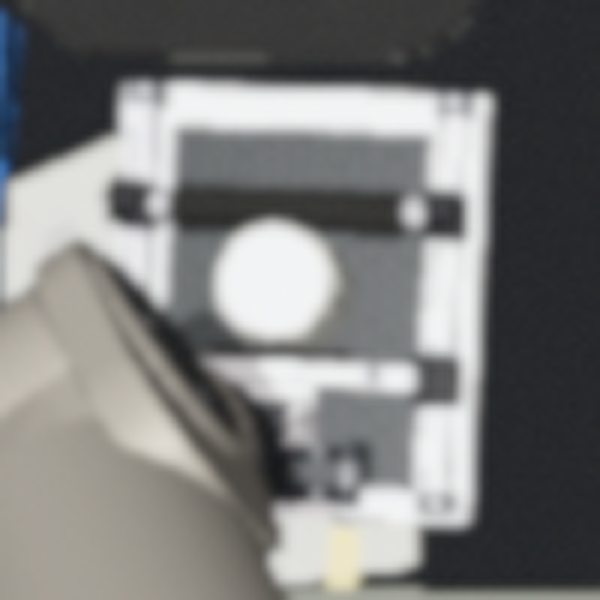

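{"method": "apply_moves", "body": {"commands": [[0, 0, 0, 1, 0, 0, 0], [0, 0, 0, 2, 0, 0, 0], [0, 0, 0, 3, 0, 0, 0], [0, 0, 0, 4, 0, 0, 0], [0, 0, 0, 5, 0, 0, 0], [0, 0, 0, 6, 0, 0, 0], [0, 0, 0, 7, 0, 0, 0], [0, 0, 0, 8, 0, 0, 0]]}}

```text
clock: 18.95
tcp_pos: [0.4395, 0.3292, 0.138]
orientation: [0.022, 1.573, -0.021]
contact_force: [-4.7, 1.6, 2.5]
grip_width: 0.0
```

{"method": "apply_moves", "body": {"commands": [[0, 0, 0, 1, 0, 0, 0], [0, 0, 0, 2, 0, 0, 0], [0, 0, 0, 3, 0, 0, 0], [0, 0, 0, 4, 0, 0, 0], [0, 0, 0, 5, 0, 0, 0], [0, 0, 0, 6, 0, 0, 0], [0, 0, 0, 7, 0, 0, 0], [0, 0, 0, 8, 0, 0, 0]]}}

```text
clock: 19.75
tcp_pos: [0.4476, 0.3286, 0.1379]
orientation: [0.022, 1.573, -0.022]
contact_force: [-2.6, -0.0, 2.4]
grip_width: -0.0
```

```bash
python3 -c "
from mv import *
delta([.401,.3303,.138])
t=grab_frame('top');s=grab_frame('scene')
crop(s,180,130,310,230,6,'s10.png');crop(t,175,135,275,235,6,'t10.png')"
```

```text
t 19.75 at [0.4476 0.3286 0.1379] shift mm [  0.    0.4 -46.6] turn [ 0.    -0.003  0.   ] F [-2.6 -0.   2.4] grip -0.0
```

View pics/s10.png

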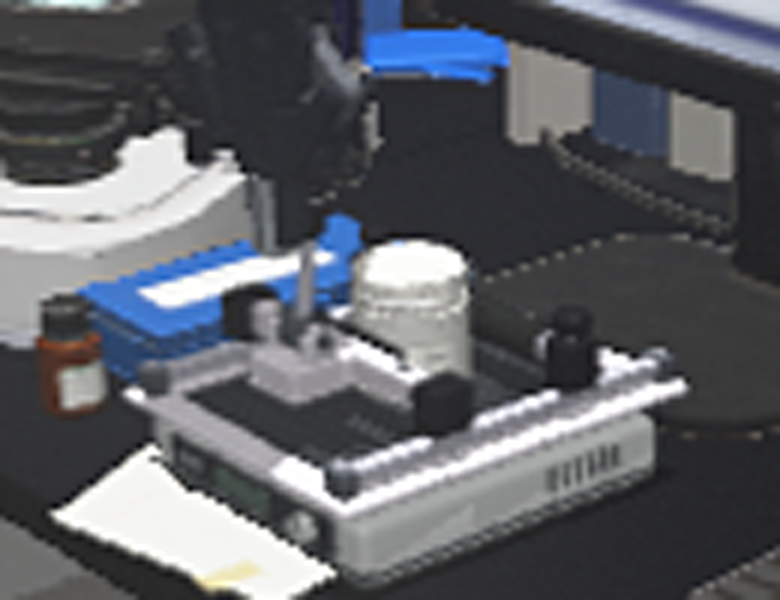

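{"method": "apply_moves", "body": {"commands": [[0, 0, 0, 1, 0, 0, 0], [0, 0, 0, 2, 0, 0, 0], [0, 0, 0, 3, 0, 0, 0], [0, 0, 0, 4, 0, 0, 0], [0, 0, 0, 5, 0, 0, 0], [0, 0, 0, 6, 0, 0, 0], [0, 0, 0, 7, 0, 0, 0], [0, 0, 0, 8, 0, 0, 0]]}}

```text
clock: 20.65
tcp_pos: [0.4555, 0.3284, 0.1378]
orientation: [0.022, 1.574, -0.022]
contact_force: [-0.6, -0.2, 0.7]
grip_width: 0.0003
```

{"method": "apply_moves", "body": {"commands": [[0, 0, 0, 1, 0, 0, 0], [0, 0, 0, 2, 0, 0, 0], [0, 0, 0, 3, 0, 0, 0], [0, 0, 0, 4, 0, 0, 0], [0, 0, 0, 4, 0, 0, 0]]}}

```text
clock: 21.15
tcp_pos: [0.4596, 0.3284, 0.138]
orientation: [0.022, 1.573, -0.022]
contact_force: [-0.6, 0.5, -0.3]
grip_width: -0.0003
```

```bash
python3 -c "
from mv import *
delta([.401,.3303,.138])
t=grab_frame('top');s=grab_frame('scene')
crop(s,180,130,310,230,6,'s11.png');crop(t,175,135,275,235,6,'t11.png')"
```

```text
t 21.15 at [0.4596 0.3284 0.138 ] shift mm [  0.1   0.3 -58.7] turn [-0.    -0.003 -0.   ] F [-0.6  0.5 -0.3] grip -0.0003
```

View pics/s11.png

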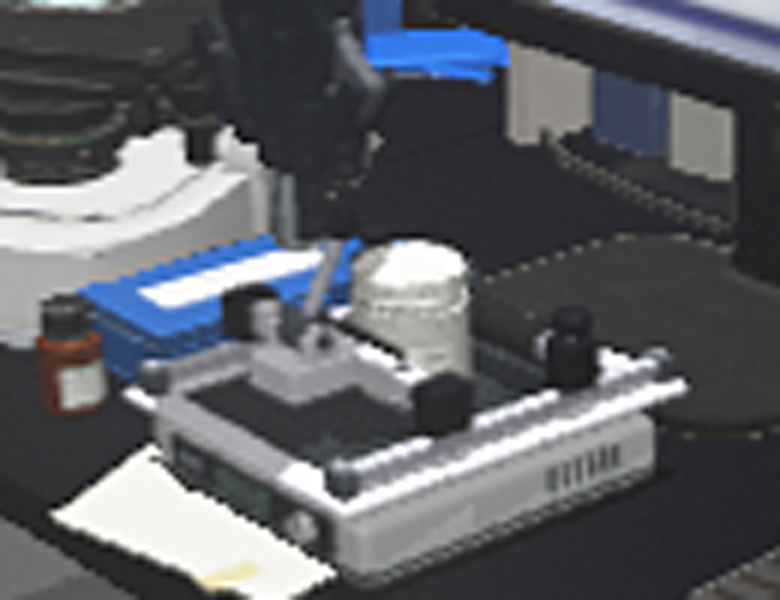

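{"method": "apply_moves", "body": {"commands": [[0, 0, 0, -5, 0, 0, 0], [0, 0, 0, -15, 0, 0, 0], [0, 0, 0, -30, 0, 0, 0], [0, 0, 0, -50, 0, 0, 0], [0, -10, 0, -70, 0, 0, 0], [0, -40, 0, -85, 0, 0, 0], [0, -70, 0, -90, 0, 0, 0], [0, -90, 0, -90, 0, 0, 0], [0, -90, 0, -90, 0, 0, 0]]}}

```text
clock: 22.15
tcp_pos: [0.3694, 0.3323, 0.2309]
orientation: [0.024, 1.571, -0.017]
contact_force: [0.3, 0.2, -0.2]
grip_width: -0.0003
```

```bash
python3 -c "
from mv import *
delta([.401,.3303,.138])
t=grab_frame('top');s=grab_frame('scene')
for c,f in (('top',t),('scene',s)):
  for l in ('lever_knob','sample_jar','oil_bottle','cover_glass_box'):
    for d in pinpoint(l,c)[:1]: print(c,l,np.array(d['point'])*[560,420],d['confidence'])
crop(s,180,130,310,230,6,'s12.png');crop(t,175,135,275,235,6,'t12.png')"
```

```text
t 22.15 at [0.3694 0.3323 0.2309] shift mm [92.9 -1.6 31.7] turn [ 0.002 -0.    -0.005] F [ 0.3  0.2 -0.2] grip -0.0003
top lever_knob [216.328 192.906] 0.54
top sample_jar [226.408 184.296] 0.7
top oil_bottle [224.392 194.586] 0.63
top cover_glass_box [414.512 218.106] 0.43
scene lever_knob [235.592 171.318] 0.47
scene sample_jar [250.208 188.58 ] 0.85
scene oil_bottle [193.424 193.284] 0.5
scene cover_glass_box [389.424 312.018] 0.83
```

View pics/s12.png

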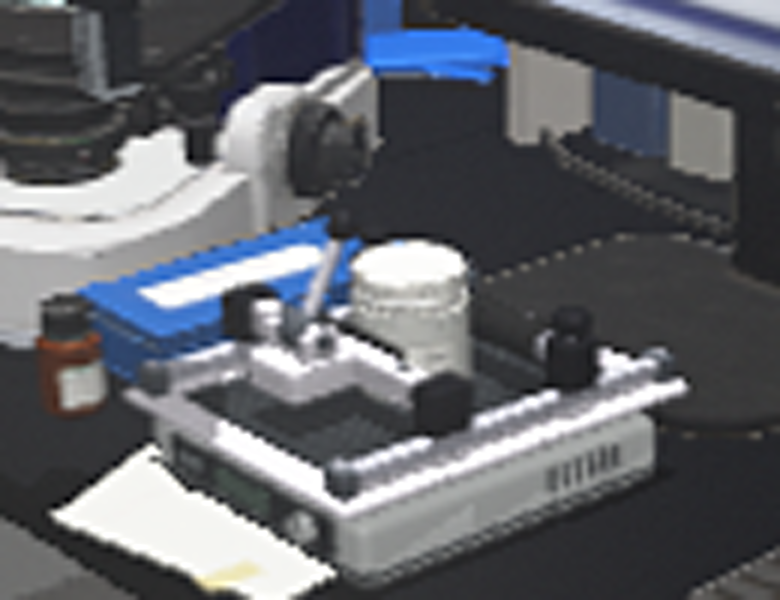

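View pics/t12.png

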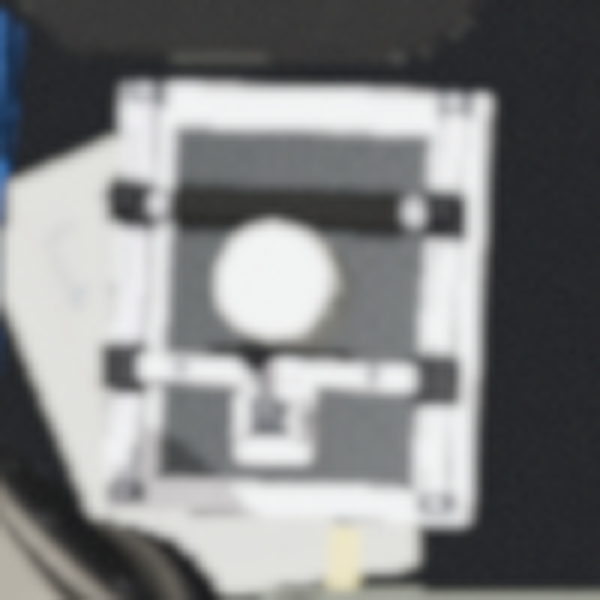

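```bash
python3 -c "
from h import *
t=grab_frame('top');s=grab_frame('scene')
tc=lambda c:[174.5+c[0]/6,134.5+c[1]/6]
a=tc((262,356));b=[179.5+342/6,129.5+221/6]
print(tri([ray(t,a),ray(s,b)]),atz(t,a,.1415))
print('bar travel',atz(t,tc((436,381)),.091)-atz(t,tc((435,434)),.091))
print('jar lid',atz(t,tc((275,280)),.115))
"
```

```text
(array([0.48375436, 0.32563208, 0.14343432]), [np.float64(0.0009347396613323187), np.float64(0.0009347396613321603)]) [0.48463618 0.32540273 0.1415    ]
bar travel [ 2.43789087e-02 -3.75525666e-06  0.00000000e+00]
jar lid [0.52129737 0.32525861 0.115     ]
```

```bash
python3 -c "
from h import *
print(r.hand_in())"
```

```text
the job is handed in; nothing more can be done
None
```

The jar now stands upright on the shaker's mat, held between the clamp pad and the rear bar with the lever locked. The job was handed in at about 22 s of the 58 s allowed.

**What I did:** I gripped the jar at 30 N and set it down on the mat just in front of the rear bar. Then I pushed the lever knob slowly with shut fingers. The bar slid up and pressed the jar against the rear bar, the lever yielded at about 6.5 N, and it snapped over. The push force had dropped to about 0 by the end. I then backed the arm off, clear of everything.

**What the last checks showed:**
- **Lever:** The knob moved about 64 mm in all, of which the bar's slide accounts for about 24 mm. The remaining 40 mm is what the fully locked position should give.
- **Jar:** It looks upright and touches both the pad and the rear bar in both pictures. It sits within about 2 mm of the midline between the rails.
- **Other things on the bench:** The oil bottle and the cover glass box are where they were in the scene camera. In the top camera the bottle detection landed on the shaker (confidence 0.63); I took it as false.

I could not measure the clamping force on the jar directly. I judged it from the 6.5 N peak push and the slow approach.

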